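Draw a dropped pocket mirror out of the gap behind the basin ledge with a bent rod

TASK

The pink pocket mirror has slipped down the narrow gap behind the granite basin ledge and lies face up, right in the corner where nothing can get behind it. Take the bent rod off the storage tin, rest its red rubber tip on the mirror with a light, steady press (it is glass: pressed hard it cracks, too lightly the tip just slips) and draw it along the gap, without your fingers touching it, until the whole mirror lies still face up past the open end of the ledge. Then lay the rod back on top of the tin by its handle, and leave the things on the ledge where they stand.

Things in the scene. Friction and masses are not known exactly. Their poses are not given: they have to be found in the camera images.
- ledge: fixed: 2 red bricks under a black granite slab (240 x 265 mm, top 95 up), low tiled wall behind (121 high), plastered corner pier (274 high). Between slab and wall a gap 44 wide, 88 deep. Origin: on the work surface, mid-gap, at the pier face closing the gap. y: along the gap into the pier (pier y 0 to 110, x -100 to 78). x: towards the wall (slab and bricks x -262 to -22, wall 22 to 72). z up
- gap_end (a point): the gap's open end: mid-gap at z = 0, where slab and bricks stop, 265 mm from the pier; axes as the ledge's. The gap's floor is hand-laid cement, 7 mm up and level for 95 mm from the pier, then undulating between 6 and 12 mm up, slopes up to 4 degrees either way, on to 130 mm past this point. Its waves lie elsewhere each run and are not measured: feel for them. The wall runs on as far
- mirror: pocket mirror, pink plastic edge, flat rimless silvery glass face up; 36 x 70 x 7 mm, about 45 g; lies along the gap, one end 3 to 8 mm from the pier. Origin: centre of the underside; x along the 36, y along the 70, z out of the glass. Slides easily on the cement (friction about 0.4). Cracks if pressed with more than 12 N
- rod: dark steel rod 6 mm thick, wooden handle 22 wide (x), 100 long (y -80 to 20), 24 high (z); 120 g. Origin: mid handle width and height, at the balance point: grip firmly here, across x. The steel leaves the handle's +y end, drops at y 28 to z -151, then a short toe runs along +y to the red tip at y 58. Starts level, handle on the tin's lid, steel hanging free past the tin's +y edge. z up
- rod_tip (a point): lowest point of the red rubber tip, a round end of 12 mm diameter: at x 0, y 58, z -165 mm in the rod's frame. The rubber grips the glass (friction about 0.9): a press of 3 to 7 N draws the mirror along, under 2 N it slips, and jerky strokes slip too. Held firmly, rod and hand give about 1 mm per 5 N
- tin: square blue storage tin with a flat silver lid, full and heavy, fixed: 180 x 180 x 180 mm. Origin: centre of its underside; axes along its sides; lid top at z = 180
- mug: purple plastic mug, 72 mm across, 85 high, on the slab; leave alone. Origin: centre of its underside
- pitcher: steel pitcher, 82 mm across and 130 high with a handle, on the slab; leave alone. Origin: centre of its underside
- cup: glass cup, 66 mm across and 90 high, with a bamboo tongue cleaner standing in it (145 high), on the slab; leave alone. Origin: centre of its underside
- soapbox: green plastic soap box with its flip-top lid shut, 66 x 100 x 40 mm, on the slab 30 mm or more from the gap; leave alone. Origin: centre of its underside
Mind the look-alikes: they are no part of the job. Of the things that look like the rod, the larger one is meant.

How it is judged:
By the outcome, as a careful person would: the job done as asked, in the order asked, and still so for the second after the job is handed in, with the robot touching nothing.
It also fails if it takes over 72 s, if anything falls off the work surface, if the arm or the gripper's body presses on something with over 40 N, if the wrist force passes 120 N, or if a joint passes its speed limit or range.

ROBOT

A 7-joint arm with a two-finger parallel gripper is mounted at the origin on the work surface. World frame = base frame: x ahead of the robot, y to its left, z up, the work surface at z = 0. Lengths are in m, angles in rad, forces in N, time in s.
With the tool pointing down it reaches from about 0.425 to 0.825 m from the base axis. Payload 3.6 kg.
Tool frame: the origin (TCP) lies on the centre line of the jaws, within the pads' length; the fingertips stand 8 mm ahead of it and the grasp point (between the pads) lies 11 mm behind it; z points along the fingers, y is the line along which they close (so a half turn about z gives the same grasp; the last joint's range is limited). The gripper opens to 93 mm and grips with 3 to 60 N. Pads are 15 mm wide; open, the fingers measure 128 mm over their backs; the gripper's body (75 mm by 188 mm) begins 65 mm behind the grasp point.
Start: joints at [1.131, 0.615, -0.013, 1.423, 0.008, 1.103, -0.04], TCP at [0.261, -0.595, 0.227] pointing down, gripper open.
Joint ranges: [-3.12, 3.12], [-0.3, 2.06], [-1.34, 1.32], [0.26, 2.42], [-1.36, 4.5], [0.01, 1.98], [-2.84, 2.84]. Speed limits (rad/s): [2.79, 2.79, 3.14, 3.14, 3.14, 3.14, 3.14].

INTERFACE

Orientations are given as a unit quaternion [x, y, z, w].
In Python, from workcell import bot gives the robot as it stands.
- The arm moves only by the tool drive_tool, never from a script. Its argument "plan" is a list of rows, each a list of 2 entries, a list of its own where there are three numbers: the shift along the tool's x, y, z in mm, then the turn about the tool's z in rad. In form: [[[dx, dy, dz], yaw], ...]. A call has 1 to 8 rows; each row is the pose to reach, as a shift and turn from the pose commanded when the call began, along the tool's axes at that moment; what a row does not reach only later rows make up. A row lasts 1/8 s, in which the tool goes at most 62.5 mm and 10.7 degrees, less where a joint would pass 70% of its speed; a pose out of reach is approached as far as the arm can. A call with a gripper value outside its range is refused whole. "gripper" is the closure in counts, from 0 (fully open) to 255 (shut), set as the call begins (left out, the last holds). The fingers move at their own pace and stop on an object; the grip force is fixed at half the most. Time passes only in rows, so rows that repeat a pose let the fingers close. It gives the time, the measured TCP pose, the force, the opening and the grip force at its end, in the units of the state.
- bot.get_obs(): the state, without advancing time (a new reading comes with each control period).
- bot.camera(name): name is "scene" or "top" or "wrist"; returns a dict with "frame" (480x640x3 uint8, blue, green, red), "intrinsics" (3x3 intrinsics, pixels), "position" and "rotation" of the camera in the world. Camera axes: x right, y up, looking along -z (the intrinsics and any distortion apply to the point x, -y, -z); pixel columns grow to the right and rows downward; lengths in m; the calibration is good to about 2 mm. A picture is of the moment at which its call begins. There is no depth.
- bot.hand_in(): hands the job in; it is judged then, once.
The state is a dict: "time": time; "qpos": joint angles; "joint_velocities": joint speeds; "joint_torque": joint torques, N m; "tcp_pos": TCP position; "tool_rot": TCP orientation; "wrist_force": force on the tool from outside, world axes, zero at the start; "moment": the same for the moment, N m; "grip_width": finger opening in m; "grip_force": force on a finger pad.
Only numpy, scipy, OpenCV 4.12 (cv2) and the standard library are available. Lean on these libraries where they do the work, as an engineer would, in place of code of your own. Each camera call takes 0.05 s, during which the arm holds its last target. There are 200 camera calls.

## Working session

There is one attempt and no reset: what is moved stays moved. The work goes in short steps, Python scripts to look and compute and a tool call to move; the robot and the scene stay as the last step left them, time stands still between calls to the robot, and variables do not carry over. Pictures are saved under pics/ and viewed, at most 10 in all, crops included, and the job is handed in when it is done.

Besides the shell and the picture viewer there is one more tool, called after ">>>" as name(argument=value, ...), one argument or row to a line, values as JSON. drive_tool: Moves the arm, as the interface text tells. Its arguments: {"type":"object","properties":{"plan":{"type":"array"},"gripper":{"type":"number"}},"required":["plan"]}

```bash
mkdir -p pics; ls
cat > h.py <<'E'
import numpy as np, cv2
from workcell import bot
def snap(n,f):
    c=bot.camera(n); cv2.imwrite('pics/'+f+'.png',c['frame']); np.savez('pics/'+f+'.npz',K=c['intrinsics'],p=c['position'],R=c['rotation'])
    return c
def ld(f):
    d=np.load('pics/'+f+'.npz'); return d['K'],d['p'],d['R']
def back(f,uv,z):
    K,p,R=ld(f); r=np.linalg.inv(K)@np.array([uv[0],uv[1],1.]); d=R@np.array([r[0],-r[1],-r[2]])
    return p+d*(z-p[2])/d[2]
def proj(f,X):
    K,p,R=ld(f); c=R.T@(np.array(X)-p); c=K@np.array([c[0],-c[1],-c[2]]); return c[:2]/c[2]
E
python3 - <<'E'
from h import *
o=bot.get_obs(); print(o)
for n in ['scene','top']:
    c=snap(n,n+'0'); print({k:v for k,v in c.items() if k!='frame'})
E
```

```text
pics
{'time': 0.0, 'qpos': array([ 1.13046657,  0.61590052, -0.01262241,  1.42487939,  0.00811332,
        1.10339071, -0.04040924]), 'joint_velocities': array([-6.54693244e-04, -2.90898002e-04,  1.59282048e-03,  1.02853358e-03,
       -5.40886808e-05,  5.15144582e-04, -5.00315282e-04]), 'joint_torque': array([ 6.51394407e-05, -4.58934188e+01,  2.08826107e-01, -1.65744406e+01,
       -6.11574110e-02,  2.03584589e-02,  2.51894662e-04]), 'tcp_pos': array([ 0.26107848, -0.59442919,  0.22549973]), 'tool_rot': array([ 9.78661607e-01,  2.05474721e-01, -2.81253083e-04, -1.23208644e-03]), 'wrist_force': array([-0.32546006,  0.21507943, -0.1645021 ]), 'moment': array([-0.02539864,  0.02654087,  0.02901206]), 'grip_force': 0.0, 'grip_width': 0.09316925043392467}
{'intrinsics': array([[528.62057727,   0.        , 323.74965331],
       [  0.        , 528.62057727, 242.42430106],
       [  0.        ,   0.        ,   1.        ]]), 'position': array([ 1.17641668, -0.34919033,  1.02490421]), 'rotation': array([0.28864972, 0.19687674, 0.55066959, 0.75807908])}
{'intrinsics': array([[518.38080415,   0.        , 322.03832707],
       [  0.        , 518.38080415, 237.88044627],
       [  0.        ,   0.        ,   1.        ]]), 'position': array([ 0.32937166, -0.07334049,  1.22011154]), 'rotation': array([-0.02312108,  0.03761013,  0.71057482, -0.70223523])}
```

```bash
sed -i "s/R=c\['rotation'\])/R=Rotation.from_quat(c['rotation']).as_matrix())/; 1a from scipy.spatial.transform import Rotation" h.py
python3 - <<'E'
from h import *
for n,q in [('scene',[0.28864972, 0.19687674, 0.55066959, 0.75807908]),('top',[-0.02312108,  0.03761013,  0.71057482, -0.70223523])]:
    d=dict(np.load('pics/'+n+'0.npz')); d['R']=Rotation.from_quat(q).as_matrix(); np.savez('pics/'+n+'0.npz',**d)
E
```

```text
(no output)
```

View pics/scene0.png

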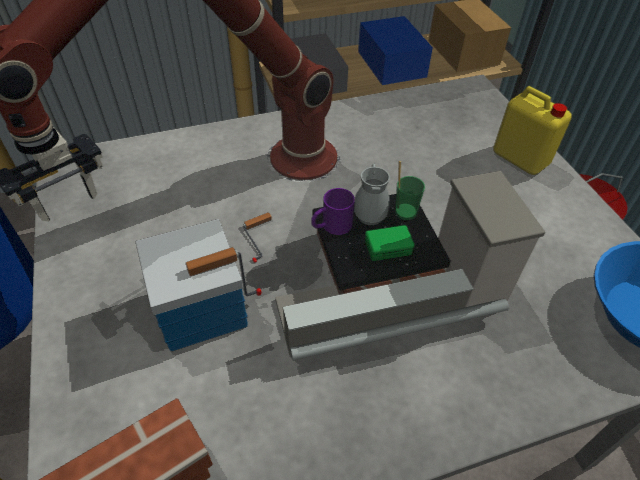

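View pics/top0.png

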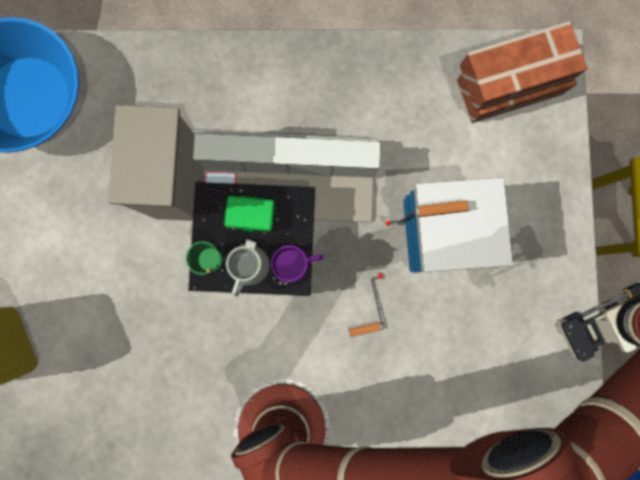

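Run:
```python
from h import *
a=cv2.imread('pics/top0.png'); 
x=cv2.resize(a[120:300,180:390],None,fx=3.3,fy=3.3,interpolation=cv2.INTER_CUBIC)[:,:]
c=cv2.resize(a[165:345,340:520],(594,594),interpolation=cv2.INTER_CUBIC)
cv2.imwrite('pics/c1.png',x); cv2.imwrite('pics/c2.png',c)
f='top0'
for z,l in [(.095,[(195,182),(315,187),(311,294),(189,290)]),(.18,[(416,181),(503,179),(511,264),(421,270)]),(.192,[(418,210),(470,206)]),(.015,[(388,223)]),(.121,[(195,134),(380,141),(379,167),(195,160)]),(.274,[(115,106),(181,107),(175,206),(110,203)])]:
    print(z,[back(f,u,z)[:2].round(3).tolist() for u in l])
```

```text
0.095 [[0.552, 0.179], [0.539, -0.083], [0.305, -0.072], [0.317, 0.19]]
0.18 [[0.533, -0.289], [0.536, -0.468], [0.362, -0.476], [0.352, -0.293]]
0.192 [[0.472, -0.288], [0.479, -0.394]]
0.015 [[0.466, -0.254]]
0.121 [[0.652, 0.175], [0.633, -0.225], [0.576, -0.221], [0.595, 0.174]]
0.274 [[0.661, 0.288], [0.658, 0.166], [0.472, 0.175], [0.479, 0.294]]
```

View pics/c1.png

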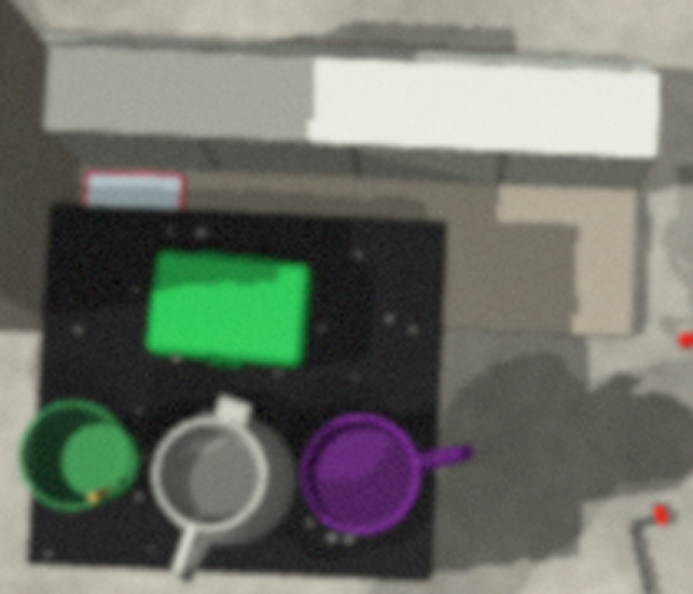

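View pics/c2.png

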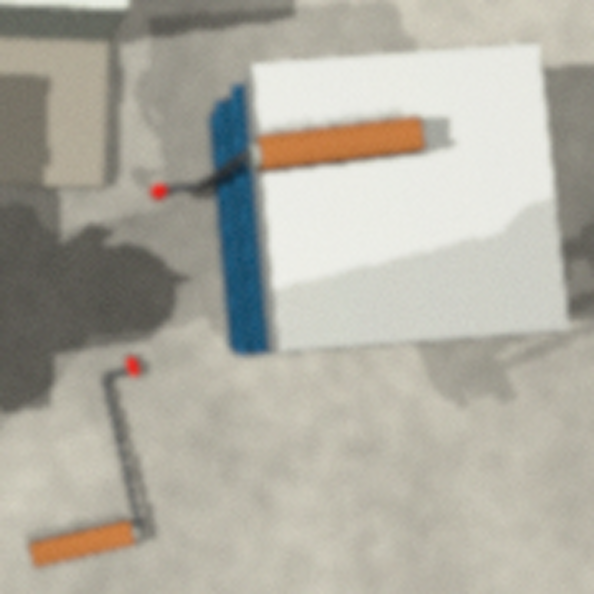

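Two rods: on the tin (handle top0 (443,208), tip (388,223)) and on the table (handle (366,329), tip (380,276)). The one on the tin is larger and lies as described, so that is the one meant. The mirror shows in the gap at top0 (220,177).

```bash
cat > fit.py <<'E'
from h import *
from scipy.optimize import least_squares
f='top0'
def c1(u,v): return ((u+.5)/3.3+180-.5,(v+.5)/3.3+120-.5)
def c2(u,v): return ((u+.5)/3.3+340-.5,(v+.5)/3.3+165-.5)
def T(p,X):
    c,s=np.cos(p[2]),np.sin(p[2]); return [p[0]+c*X[0]-s*X[1],p[1]+s*X[0]+c*X[1],X[2]]
def fit(name,pts,p0):
    r=lambda p: np.concatenate([proj(f,T(p,X))-np.array(u) for X,u in pts])
    s=least_squares(r,p0,loss='soft_l1'); print(name,s.x.round(4),'px res',r(s.x).round(1)); return s.x
L=fit('ledge',[((-.022,-.265,.095),c1(444,224)),((-.022,0,.095),c1(53,207)),((-.262,-.265,.095),c1(432,577)),((-.262,0,.095),c1(30,561)),
 ((.022,-.395,.121),c1(656,157)),((.072,-.395,.121),c1(658,70)),((.022,0,.121),c1(45,130)),((-.1,0,.274),(175,206)),((.078,0,.274),(181,107))],[.565,.17,-.05])
R=fit('rod',[((-.011,.02,.204),c2(260,170)),((.011,.02,.204),c2(256,137)),((-.011,-.08,.204),c2(424,153)),((.011,-.08,.204),c2(423,117)),((0,.058,.033),c2(159,190))],[.475,-.31,0])
Tn=fit('tin',[((.09,.09,.18),c2(250,65)),((.09,-.09,.18),c2(540,45)),((-.09,-.09,.18),c2(567,328)),((-.09,.09,.18),c2(273,351))],[.45,-.38,0])
def inl(p,X): c,s=np.cos(p[2]),np.sin(p[2]); d=X[:2]-p[:2]; return [c*d[0]+s*d[1],-s*d[0]+c*d[1]]
for u in [(84,172),(183,174),(183,208)]: print('mirror',np.round(inl(L,back(f,c1(*u),.014)),4))
print('rod in tin',inl(Tn,R), 'tip world',T(R,(0,.058,.027)))
E
python3 fit.py
```

```text
ledge [ 0.5765  0.1762 -0.0555] px res [ 2.7 -1.2  0.2 -1.6  1.5  1.7  0.1  1.3 -0.4 -0.4 -0.2  3.3  1.3 -0.8
 -3.5 -2.3 -3.   2.1]
rod [ 0.4705 -0.3062  0.0927] px res [ 0.4  0.1  0.3 -0.9  0.5  0.1 -0.6  0.1 -1.   0.4]
tin [ 0.4437 -0.3822  0.0548] px res [ 0.1 -1.1 -0.6 -0.6 -0.1  1.4  0.5  0.4]
mirror [ 0.0157 -0.0011]
mirror [ 0.0175 -0.0714]
mirror [-0.007  -0.0728]
rod in tin [np.float64(0.030944863852131854), np.float64(0.07442931096486524)] tip world [np.float64(0.4651441432377748), np.float64(-0.2484411346890109), 0.027]
```

>>> drive_tool(
  plan=[
    [[30,-18,-10],-0.15],
    [[80,-47,-20],-0.33],
    [[130,-76,-20],-0.5],
    [[180,-105,-20],-0.68],
    [[230,-134,-20],-0.86],
    [[275,-161,-20],-1.03],
    [[300,-175,-20],-1.17],
    [[307,-179,-20],-1.25],
  ],
  gripper=0,
)

```text
time: 1.1
tcp_pos: [0.4718, -0.3048, 0.2464]
tool_rot: [0.671, 0.742, 0.001, -0.001]
wrist_force: [-0.0, -0.3, -0.6]
grip_width: 0.093
grip_force: 0.0
```

Run:
```python
from h import *
c=snap('wrist','w1'); o=bot.get_obs(); print(o['tcp_pos'],o['tool_rot'])
R=(.4705,-.3062,.0927)
from math import *
for X in [(-.011,.02,.204),(.011,.02,.204),(-.011,-.08,.204),(.011,-.08,.204),(0,0,.204),(0,.058,.033)]:
    p=[R[0]+cos(R[2])*X[0]-sin(R[2])*X[1],R[1]+sin(R[2])*X[0]+cos(R[2])*X[1],X[2]]; print(X,proj('w1',p).round(0))
```

```text
[ 0.47185265 -0.3048474   0.2463181 ] [ 6.70177784e-01  7.42199921e-01  7.97049451e-04 -6.16651090e-04]
(-0.011, 0.02, 0.204) [292. 241.]
(0.011, 0.02, 0.204) [338. 242.]
(-0.011, -0.08, 0.204) [293. 424.]
(0.011, -0.08, 0.204) [334. 424.]
(0, 0, 0.204) [315. 281.]
(0, 0.058, 0.033) [316. 149.]
```

View pics/w1.png

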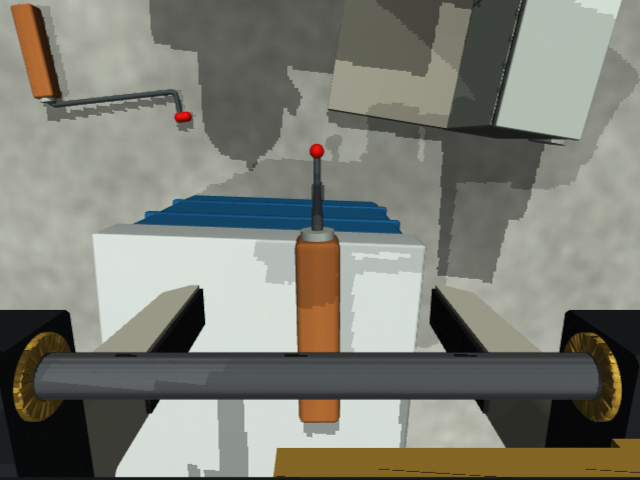

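The wrist view shows the handle centred between the open fingers (handle x 297–340, end row 240, tip (316,151)), matching the fit to within 3 px.

>>> drive_tool(
  plan=[
    [[0,0,20],0],
    [[-1,0,42],0],
    [[-1,0,52],0],
    [[-1,0,56],0],
    [[-1,0,56],0],
  ],
)

```text
time: 1.78
tcp_pos: [0.4707, -0.3089, 0.1909]
tool_rot: [0.674, 0.739, 0.0, 0.0]
wrist_force: [-0.7, 0.8, -0.3]
grip_width: 0.0932
grip_force: 0.0
```

>>> drive_tool(
  plan=[
    [[0,0,0],0],
    [[0,0,0],0],
    [[0,0,0],0],
    [[0,0,0],0],
    [[0,0,0],0],
    [[0,0,0],0],
    [[0,0,0],0],
  ],
  gripper=255,
)

```text
time: 2.65
tcp_pos: [0.4706, -0.3087, 0.1906]
tool_rot: [0.673, 0.739, 0.0, -0.0]
wrist_force: [0.0, -0.7, -0.5]
grip_width: 0.0277
grip_force: 0.0
```

>>> drive_tool(
  plan=[
    [[0,0,0],0],
    [[0,0,0],0],
    [[0,0,0],0],
    [[0,0,0],0],
  ],
)

```text
time: 3.15
tcp_pos: [0.4707, -0.3088, 0.1907]
tool_rot: [0.673, 0.739, 0.0, 0.0]
wrist_force: [1.1, 0.6, 0.7]
grip_width: 0.0216
grip_force: 30.0
```

>>> drive_tool(
  plan=[
    [[0,0,-5],0],
    [[0,0,-20],0],
    [[0,0,-45],0],
    [[0,0,-75],0],
    [[0,0,-100],0],
    [[0,0,-115],0],
    [[0,0,-120],0],
    [[0,0,-120],0],
  ],
)

```text
time: 4.15
tcp_pos: [0.4703, -0.3087, 0.3103]
tool_rot: [0.673, 0.739, -0.0, -0.0]
wrist_force: [0.2, 0.0, -1.6]
grip_width: 0.022
grip_force: 30.0
```

Run:
```python
from h import *
snap('wrist','w2'); o=bot.get_obs(); print(o)
```

```text
{'time': 4.2, 'qpos': array([ 0.79617551,  0.42984275, -0.38977281,  1.54253867,  0.17021551,
        1.20471951,  0.47013192]), 'joint_velocities': array([-0.00135067,  0.0076496 , -0.00051423,  0.00564067,  0.00169043,
       -0.00129805, -0.00152845]), 'joint_torque': array([-2.20055517e-02, -3.83847964e+01, -2.83213533e+00, -1.77258021e+01,
       -5.57383115e-02,  5.22127713e-02,  6.47190918e-04]), 'tcp_pos': array([ 0.47008431, -0.30858771,  0.3098285 ]), 'tool_rot': array([ 6.73444181e-01,  7.39237516e-01, -1.82430356e-04, -8.92508531e-04]), 'wrist_force': array([ 0.28666984, -1.27900256, -0.80110328]), 'moment': array([-0.01693616, -0.06828987,  0.02296211]), 'grip_force': 29.99745547771454, 'grip_width': 0.021817550745831405}
```

View pics/w2.png

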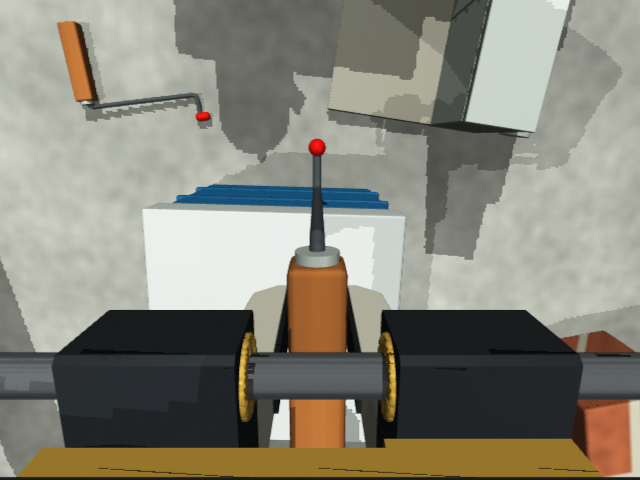

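The rod is held straight in the jaws: tip at (317,147), handle end at row 256.

```bash
cat >> h.py <<'E'
def tip(f,uv=None):
    im=cv2.imread('pics/'+f+'.png').astype(int); b,g,r=im[...,0],im[...,1],im[...,2]
    m=((r>150)&(g<70)&(b<70)).astype('uint8'); m[200:]=0; m[:,:260]=0; m[:,400:]=0
    v,u=np.nonzero(m); print('red',len(u),u.mean(),v.mean(),np.ptp(u)); return u.mean(),v.mean()
E
python3 - <<'E'
from h import *
o=bot.get_obs(); R=Rotation.from_quat(o['tool_rot']).as_matrix(); t=o['tcp_pos']
z=t[2]+.002-.159
p=back('w2',tip('w2'),z); print(p, 'tool frame',R.T@(p-t), 'toolx',R[:,0],R[:,1])
K,cp,cR=ld('w2'); print('range',np.linalg.norm(p-cp), 'dia px exp',12*K[0,0]/np.linalg.norm(p-cp)/1000)
# mirror target and ledge
th=-.0555; L=np.array([.5765,.1762])
m=L+np.array([[np.cos(th),-np.sin(th)],[np.sin(th),np.cos(th)]])@[0,-.040]
print('mirror',m)
E
```

```text
red 172 316.5813953488372 145.51162790697674 15
[ 0.4638627  -0.24837913  0.1528285 ] tool frame [ 0.06035759 -0.00036746  0.15706562] toolx [-0.09294428  0.99567073  0.00107384] [ 0.99567008  0.0929458  -0.00147183]
range 0.31467958425646775 dia px exp 16.482676454314266
mirror [0.57428114 0.13626159]
```

>>> drive_tool(
  plan=[
    [[20,25,0],0.02],
    [[60,70,0],0.05],
    [[110,108,0],0.08],
    [[165,122,0],0.11],
    [[225,127,0],0.13],
    [[285,130,0],0.148],
    [[335,133,0],0.148],
    [[355,135,0],0.148],
  ],
)

```text
time: 5.2
tcp_pos: [0.5708, 0.0616, 0.3099]
tool_rot: [0.724, 0.69, -0.0, -0.001]
wrist_force: [0.1, -0.6, -2.0]
grip_width: 0.0216
grip_force: 30.0
```

>>> drive_tool(
  plan=[
    [[0,0,0],0],
    [[0,0,0],0],
  ],
)

```text
time: 5.45
tcp_pos: [0.5723, 0.0541, 0.3101]
tool_rot: [0.728, 0.686, -0.001, 0.001]
wrist_force: [-0.2, -0.7, -0.6]
grip_width: 0.0217
grip_force: 30.0
```

Run:
```python
from h import *
snap('wrist','w3'); o=bot.get_obs(); R=Rotation.from_quat(o['tool_rot']).as_matrix(); t=o['tcp_pos']
print(o['time'],t,R[:,0],R[:,2],o['wrist_force'],o['moment'])
p=back('w3',tip('w3'),t[2]-.157); print('tip',p)
```

```text
5.5 [0.57235556 0.05398607 0.3101452 ] [ 0.05956115  0.99822257 -0.00204112] [-7.48306810e-04 -2.00010276e-03 -9.99997720e-01] [-0.16618076 -0.25711427 -1.17643068] [-0.06959707 -0.09803873 -0.07140877]
red 116 318.0689655172414 146.7155172413793 17
tip [0.57616827 0.1132603  0.1531452 ]
```

View pics/w3.png

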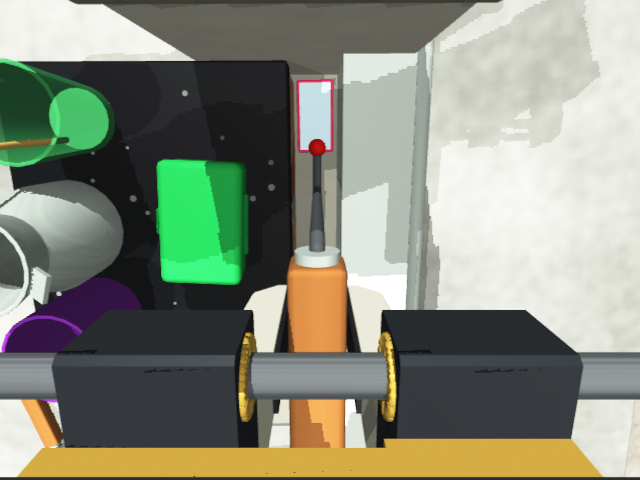

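Run:
```python
from h import *
o=bot.get_obs(); R=Rotation.from_quat(o['tool_rot']).as_matrix(); t=o['tcp_pos']
q=[back('w3',u,.014) for u in [(297,80),(331.5,80),(333,151.5),(298,152)]]
print(np.round(q,4)); m=np.mean(q,0); tp=back('w3',(317.8,147),t[2]-.157); print('mirror',m,'tip',tp,'d tool',(R.T@(m-tp))*1000)
print('slab edge',back('w3',(289,64),.095),back('w3',(293,240),.095))
```

```text
[[0.5592 0.1748 0.014 ]
 [0.5931 0.1728 0.014 ]
 [0.5912 0.1039 0.014 ]
 [0.5554 0.1055 0.014 ]]
mirror [0.5747177  0.13929288 0.014     ] tip [0.57596676 0.11307523 0.1531452 ] d tool [ 26.38066138  -2.7210762  139.09338258]
slab edge [0.55663673 0.17770941 0.095     ] [0.54937424 0.03259699 0.095     ]
```

>>> drive_tool(
  plan=[
    [[10,-1,15],0],
    [[18,-2,45],0],
    [[21,-2.5,80],0],
    [[21,-2.5,108],0],
    [[21,-2.5,120],0],
    [[21,-2.5,123],0],
    [[21,-2.5,123],0],
  ],
)

```text
time: 6.38
tcp_pos: [0.5712, 0.0785, 0.1884]
tool_rot: [0.726, 0.687, 0.001, 0.0]
wrist_force: [-0.2, 0.4, -0.9]
grip_width: 0.0217
grip_force: 30.0
```

```bash
cat >> h.py <<'E'
def avg(n=8):
    a=[]
    for i in range(n):
        bot.camera('wrist'); o=bot.get_obs(); a.append(np.r_[o['wrist_force'],o['moment'],o['tcp_pos']])
    a=np.array(a); print(o['time'],'F',a[:,:3].mean(0).round(2),'sd',a[:,:3].std(0).round(2),'M',a[:,3:6].mean(0).round(3),'tcp',a[:,6:].mean(0).round(5)); return a
E
python3 -c "
from h import *
avg(10); snap('wrist','w4')"
```

```text
6.875 F [ 0.03  0.24 -1.2 ] sd [0.46 0.54 0.42] M [-0.041 -0.074 -0.002] tcp [0.57106 0.07845 0.18836]
```

View pics/w4.png

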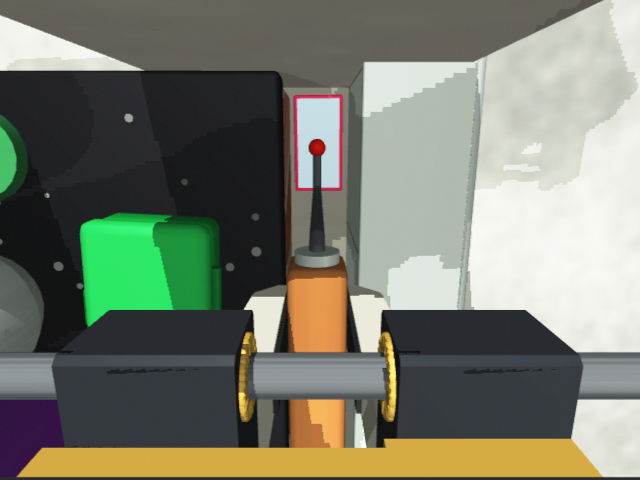

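The tip (317,148) is now above the mirror (295–342, 96–189), slightly on the open-end side of its centre.

>>> drive_tool(
  plan=[
    [[0,0,6],0],
    [[0,0,8.5],0],
    [[0,0,8.5],0],
  ],
)

```text
time: 7.3
tcp_pos: [0.5704, 0.0783, 0.1787]
tool_rot: [0.726, 0.687, -0.0, -0.0]
wrist_force: [0.4, -0.3, -1.0]
grip_width: 0.022
grip_force: 30.0
```

>>> drive_tool(
  plan=[
    [[0,0,1],0],
    [[0,0,1],0],
  ],
)

```text
time: 7.55
tcp_pos: [0.5707, 0.0784, 0.1782]
tool_rot: [0.726, 0.687, 0.0, -0.0]
wrist_force: [-0.6, 0.1, -1.1]
grip_width: 0.0219
grip_force: 30.0
```

>>> drive_tool(
  plan=[
    [[0,0,0.7],0],
    [[0,0,0.7],0],
  ],
)

```text
time: 7.8
tcp_pos: [0.5708, 0.0783, 0.1776]
tool_rot: [0.726, 0.687, 0.0, 0.0]
wrist_force: [-0.3, -1.5, -0.8]
grip_width: 0.0222
grip_force: 30.0
```

>>> drive_tool(
  plan=[
    [[0,0,0.7],0],
    [[0,0,0.7],0],
  ],
)

```text
time: 8.05
tcp_pos: [0.5709, 0.0782, 0.1773]
tool_rot: [0.726, 0.687, 0.0, 0.0]
wrist_force: [-0.5, -1.2, 2.3]
grip_width: 0.0221
grip_force: 30.0
```

>>> drive_tool(
  plan=[
    [[0,0,0.6],0],
    [[0,0,0.6],0],
  ],
)

```text
time: 8.3
tcp_pos: [0.571, 0.078, 0.1771]
tool_rot: [0.726, 0.687, 0.0, 0.001]
wrist_force: [-1.3, -1.7, 5.9]
grip_width: 0.0219
grip_force: 30.0
```

```bash
python3 -c "
from h import *
avg(8)"
```

```text
8.7 F [-1.17 -1.81  5.76] sd [0.3  0.69 0.31] M [-0.216  0.314  0.064] tcp [0.57099 0.07806 0.17709]
```

>>> drive_tool(
  plan=[
    [[-0.2,0,-0.2],0],
    [[-0.6,0,-0.3],0],
    [[-1.3,0,-0.3],0],
    [[-2.2,0,-0.3],0],
    [[-3.3,0,-0.3],0],
    [[-4.6,0,-0.3],0],
    [[-6,0,-0.3],0],
    [[-7.5,0,-0.3],0],
  ],
)

```text
time: 9.7
tcp_pos: [0.5701, 0.0709, 0.1762]
tool_rot: [0.726, 0.687, -0.0, -0.0]
wrist_force: [0.2, 0.3, 0.7]
grip_width: 0.022
grip_force: 30.0
```

```bash
python3 -c "
from h import *
avg(4)
c=snap('wrist','w5')
a=cv2.imread('pics/w4.png')[60:270,270:370];b=c['frame'][60:270,270:370]
cv2.imwrite('pics/c5.png',cv2.resize(np.hstack([a,b]),None,fx=2.8,fy=2.8))"
```

```text
9.9 F [-0.14  0.83  0.93] sd [0.49 0.49 0.34] M [ 0.392 -0.077  0.023] tcp [0.57006 0.0706  0.17626]
```

View pics/c5.png

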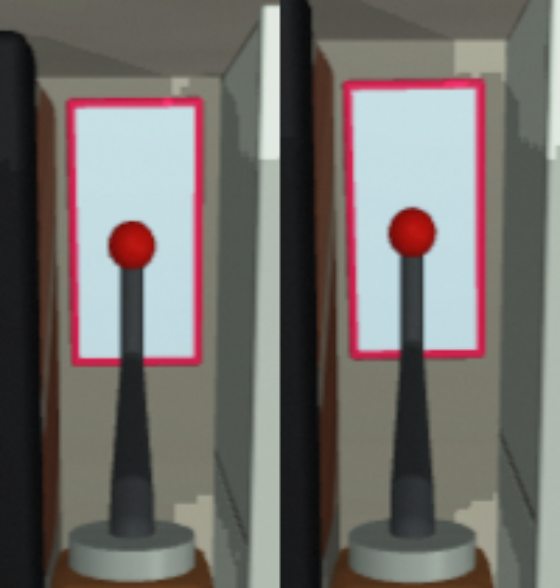

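The right half shows the mirror drawn off the pier with the tip still at the same spot on it. The press has fallen to about 2 N, so I'll add some.

>>> drive_tool(
  plan=[
    [[0,0,0.3],0],
    [[0,0,0.55],0],
    [[-0.5,0,0.6],0],
    [[-1.5,0,0.6],0],
    [[-2.7,0,0.6],0],
    [[-4,0,0.6],0],
    [[-5.5,0,0.6],0],
    [[-7,0,0.6],0],
  ],
)

```text
time: 10.95
tcp_pos: [0.5699, 0.0637, 0.1759]
tool_rot: [0.726, 0.687, 0.0, 0.0]
wrist_force: [0.6, 0.5, 1.8]
grip_width: 0.0219
grip_force: 30.0
```

```bash
cat >> h.py <<'E'
def look(f):
    c=snap('wrist',f); im=c['frame'].astype(int); b,g,r=im[...,0],im[...,1],im[...,2]
    tu,tv=tip(f); o=bot.get_obs(); t=o['tcp_pos']; R=Rotation.from_quat(o['tool_rot']).as_matrix()
    m=((r>130)&(g<110)&(b>60)&(r-g>70)&(b-g>15)); m[:70]=0; m[260:]=0; m[:,:285]=0; m[:,:]=m; m[:,355:]=0
    v,u=np.nonzero(m); s=v>tv+15
    if not s.any(): print('no pink below'); return
    e=np.median([v[(u==k)&s].max() for k in np.unique(u[s]) if abs(k-tu)>6 and abs(k-tu)<18 and ((u==k)&s).any()])
    zt=t[2]-.163
    P=back(f,(tu,tv),zt+.006); Q=back(f,(tu,e),zt-.0)
    c=R.T@(Q-P); print('near edge rel tip (mm)',(c*1000).round(1),'u range',u.min(),u.max(),'tip world',P.round(4))
E
python3 -c "
from h import *
import shutil
look('w6'); avg(3)"
```

```text
red 182 311.13186813186815 143.48901098901098 49
near edge rel tip (mm) [-30.7  -0.1   6. ] u range 292 342 tip world [0.5689 0.1258 0.0188]
11.15 F [0.1  0.24 1.42] sd [0.52 0.44 0.32] M [ 0.343 -0.115 -0.027] tcp [0.56991 0.06356 0.1759 ]
```

```bash
python3 - <<'E'
s=open('h.py').read()
s=s.replace("    v,u=np.nonzero(m); print('red'","    n,lab,st,ce=cv2.connectedComponentsWithStats(m); k=1+np.argmax(st[1:,4]); v,u=np.nonzero(lab==k); print('red'").replace("m=((r>150)&(g<70)&(b<70))","m=((r>110)&(g<60)&(b<45))").replace("m[:,400:]=0","m[:,400:]=0; m[:,:300]=0; m[:,335:]=0")
open('h.py','w').write(s)
from h import *
for f in ['w2','w3','w4','w5','w6']: print(f,tip(f))
E
python3 -c "
from h import *
look('w7')"
```

```text
red 197 316.47715736040607 146.41624365482232 15
w2 (np.float64(316.47715736040607), np.float64(146.41624365482232))
red 202 316.7722772277228 146.990099009901 15
w3 (np.float64(316.7722772277228), np.float64(146.990099009901))
red 201 316.71144278606965 146.98009950248758 15
w4 (np.float64(316.71144278606965), np.float64(146.98009950248758))
red 201 316.8059701492537 142.3781094527363 15
w5 (np.float64(316.8059701492537), np.float64(142.3781094527363))
red 207 316.75845410628017 140.97101449275362 15
w6 (np.float64(316.75845410628017), np.float64(140.97101449275362))
red 206 316.66990291262135 141.20388349514562 15
near edge rel tip (mm) [-32.2   0.    6. ] u range 292 342 tip world [0.5729 0.127  0.0189]
```

>>> drive_tool(
  plan=[
    [[0,0,0.2],0],
    [[0,0,0.4],0],
    [[0,0,0.4],0],
  ],
)

```text
time: 11.58
tcp_pos: [0.57, 0.0637, 0.1758]
tool_rot: [0.726, 0.687, 0.0, 0.0]
wrist_force: [0.3, 0.1, 3.9]
grip_width: 0.0214
grip_force: 30.0
```

>>> drive_tool(
  plan=[
    [[-0.4,0,0],0],
    [[-1.2,0,0],0],
    [[-2.3,0,0],0],
    [[-3.6,0,0],0],
    [[-5,0,0],0],
    [[-6.5,0,0],0],
    [[-8,0,0],0],
    [[-9.5,0,0],0],
  ],
)

```text
time: 12.58
tcp_pos: [0.5692, 0.0541, 0.1753]
tool_rot: [0.726, 0.687, -0.0, -0.0]
wrist_force: [0.4, 1.0, 1.2]
grip_width: 0.0218
grip_force: 30.0
```

```bash
python3 -c "
from h import *
look('w8'); avg(3)"
```

```text
red 208 316.77884615384613 139.01923076923077 15
near edge rel tip (mm) [-32.3   0.    6. ] u range 292 343 tip world [0.5722 0.119  0.0184]
12.775 F [-0.6   0.18  0.39] sd [0.51 0.53 0.39] M [ 0.303 -0.046  0.003] tcp [0.56923 0.05401 0.17542]
```

>>> drive_tool(
  plan=[
    [[0,0,0.4],0],
    [[-0.5,0,0.5],0],
    [[-1.5,0,0.58],0],
    [[-3,0,0.66],0],
    [[-5,0,0.74],0],
    [[-7,0,0.82],0],
    [[-9,0,0.9],0],
    [[-11,0,0.98],0],
  ],
)

```text
time: 13.78
tcp_pos: [0.5688, 0.0433, 0.1745]
tool_rot: [0.726, 0.687, 0.0, 0.0]
wrist_force: [0.8, 0.6, 1.5]
grip_width: 0.0219
grip_force: 30.0
```

>>> drive_tool(
  plan=[
    [[-2,0,0.08],0],
    [[-4,0,0.16],0],
    [[-6,0,0.24],0],
    [[-8,0,0.32],0],
  ],
)

```text
time: 14.28
tcp_pos: [0.5683, 0.0353, 0.1742]
tool_rot: [0.726, 0.687, 0.0, -0.0]
wrist_force: [0.8, 1.0, 1.1]
grip_width: 0.0214
grip_force: 30.0
```

```bash
python3 -c "
from h import *
look('w9'); avg(1)"
```

```text
red 213 316.76056338028167 134.91549295774647 15
near edge rel tip (mm) [-32.1   0.    6. ] u range 291 343 tip world [0.5715 0.103  0.0171]
14.375 F [-0.17  0.11  2.1 ] sd [0. 0. 0.] M [ 0.495 -0.041  0.   ] tcp [0.56826 0.03496 0.17416]
```

>>> drive_tool(
  plan=[
    [[-1.5,0,0.08],0],
    [[-3.5,0,0.16],0],
    [[-5.5,0,0.24],0],
    [[-7.5,0.1,0.32],0],
    [[-9.5,0.1,0.4],0],
    [[-11.5,0.1,0.48],0],
  ],
)

```text
time: 15.12
tcp_pos: [0.5678, 0.0238, 0.1737]
tool_rot: [0.726, 0.687, 0.0, -0.0]
wrist_force: [0.0, 1.3, 1.3]
grip_width: 0.0219
grip_force: 30.0
```

```bash
cat >> h.py <<'E'
def edges(f):
    im=cv2.imread('pics/'+f+'.png').astype(int).sum(2)
    for r in (205,225): 
        g=np.diff(cv2.GaussianBlur(im[r:r+1].astype(np.float32),(5,1),0)[0]); 
        i=[k for k in range(230,420) if abs(g[k])>12 and abs(g[k])==abs(g[max(0,k-4):k+5]).max()]; print(f,r,[(k,int(g[k])) for k in i])
E
python3 -c "
from h import *
look('w10'); avg(1)
for f in ['w4','w7','w9','w10']: edges(f)"
```

```text
red 213 316.81220657277 132.94366197183098 15
near edge rel tip (mm) [-32.   0.   6.] u range 291 343 tip world [0.5711 0.0929 0.0167]
15.225 F [-0.15  1.03  1.71] sd [0. 0. 0.] M [ 0.403 -0.06   0.037] tcp [0.56778 0.02347 0.1737 ]
w4 205 [(283, 53), (290, 76), (311, -80), (321, 83), (346, -33), (360, 93)]
w4 225 [(284, 27), (290, 67), (309, -79), (323, 76), (346, -42), (359, 85)]
w7 205 [(282, 29), (289, 77), (311, -80), (322, 74), (347, -41), (362, 87)]
w7 225 [(283, 24), (289, 61), (309, -79), (323, 79), (347, -31), (355, -22), (362, 88)]
w9 205 [(282, 72), (289, 56), (310, -83), (322, 81), (347, -36), (363, 87)]
w9 225 [(282, 47), (289, 58), (309, -82), (323, 83), (330, 38), (347, -50), (362, 87)]
w10 205 [(282, 53), (289, 57), (310, -83), (322, 84), (347, -35), (363, 86)]
w10 225 [(282, 51), (289, 56), (309, -81), (323, 81), (330, 39), (347, -50), (353, -23), (362, 89)]
```

>>> drive_tool(
  plan=[
    [[-1.5,0,0.15],0],
    [[-3.5,0,0.24],0],
    [[-5.5,0,0.32],0],
    [[-7.5,0.1,0.4],0],
    [[-9.5,0.1,0.48],0],
    [[-11.5,0.1,0.56],0],
  ],
)

```text
time: 15.98
tcp_pos: [0.5672, 0.0123, 0.1731]
tool_rot: [0.726, 0.687, 0.0, -0.0]
wrist_force: [0.4, 1.2, 1.3]
grip_width: 0.0217
grip_force: 30.0
```

>>> drive_tool(
  plan=[
    [[-2,0,0.15],0],
    [[-4,0,0.25],0],
    [[-6,0,0.33],0],
    [[-8,0.1,0.4],0],
    [[-10,0.1,0.48],0],
    [[-12,0.1,0.56],0],
  ],
)

```text
time: 16.73
tcp_pos: [0.5667, 0.0003, 0.1726]
tool_rot: [0.726, 0.687, 0.0, -0.0]
wrist_force: [-0.2, 1.8, 1.7]
grip_width: 0.0217
grip_force: 30.0
```

```bash
python3 -c "
from h import *
look('w11'); avg(1)"
```

```text
red 219 316.8675799086758 127.38356164383562 15
near edge rel tip (mm) [-32.1   0.    6. ] u range 291 344 tip world [0.5703 0.0731 0.0155]
16.825 F [-1.34  1.01  1.3 ] sd [0. 0. 0.] M [ 0.381 -0.094 -0.011] tcp [5.6663e-01 2.0000e-05 1.7257e-01]
```

>>> drive_tool(
  plan=[
    [[-2,0,0.15],0],
    [[-4.5,0,0.25],0],
    [[-7.5,0,0.34],0],
    [[-10.5,0.1,0.43],0],
    [[-13.5,0.1,0.52],0],
    [[-16.5,0.1,0.6],0],
  ],
)

```text
time: 17.58
tcp_pos: [0.5658, -0.0163, 0.172]
tool_rot: [0.726, 0.687, -0.0, -0.0]
wrist_force: [0.3, 0.2, 1.0]
grip_width: 0.022
grip_force: 30.0
```

```bash
python3 -c "
from h import *
look('w12'); avg(1)"
```

```text
red 218 316.9816513761468 123.96788990825688 16
near edge rel tip (mm) [-32.3   0.    6. ] u range 291 344 tip world [0.5696 0.0588 0.0149]
17.675 F [-0.05  0.05  2.06] sd [0. 0. 0.] M [ 0.316 -0.06   0.033] tcp [ 0.56582 -0.01672  0.17197]
```

>>> drive_tool(
  plan=[
    [[0,0,-2],0],
    [[0,0,-7],0],
    [[0,0,-13],0],
    [[5,0,-16],0],
    [[25,-0.1,-16],0],
    [[50,-0.2,-16],0],
    [[75,-0.3,-16],0],
    [[95,-0.4,-16],0],
  ],
)

```text
time: 18.68
tcp_pos: [0.5703, 0.082, 0.1879]
tool_rot: [0.725, 0.688, 0.0, -0.001]
wrist_force: [-0.0, 0.5, -0.9]
grip_width: 0.0215
grip_force: 30.0
```

>>> drive_tool(
  plan=[
    [[7,0,0],0],
    [[12,0,0],0],
    [[16,0,0],0],
    [[20,0,0],0],
    [[23,0,0],0],
    [[26,0,0],0],
    [[26,0,0],0],
  ],
)

```text
time: 19.55
tcp_pos: [0.5722, 0.1036, 0.1881]
tool_rot: [0.726, 0.687, -0.001, 0.001]
wrist_force: [-0.4, -3.1, 0.2]
grip_width: 0.0215
grip_force: 30.0
```

>>> drive_tool(
  plan=[
    [[2,0,0],0],
    [[4,0,0],0],
    [[6.5,0,0],0],
    [[9,0,0],0],
    [[11.5,0,0],0],
    [[14,0,0],0],
    [[16,0,0],0],
    [[16,0,0],0],
  ],
)

```text
time: 20.55
tcp_pos: [0.5729, 0.1212, 0.1879]
tool_rot: [0.726, 0.688, 0.0, -0.0]
wrist_force: [-0.0, -1.4, 0.3]
grip_width: 0.0221
grip_force: 30.0
```

```bash
python3 -c "
from h import *
c=snap('wrist','w13');tip('w13'); avg(1)"
```

```text
Traceback (most recent call last):
  File "h.py", line 17, in tip
    n,lab,st,ce=cv2.connectedComponentsWithStats(m); k=1+np.argmax(st[1:,4]); v,u=np.nonzero(lab==k); print('red',len(u),u.mean(),v.mean(),np.ptp(u)); return u.mean(),v.mean()
                                                         ~~~~~~~~~^^^^^^^^^^
ValueError: attempt to get argmax of an empty sequence
```

>>> drive_tool(
  plan=[
    [[-3,0,-4],0],
    [[-13,0,-10],0],
    [[-35,0,-10],0],
    [[-60,0,-10],0],
    [[-85,0,-10],0],
    [[-105,0.2,-10],0],
    [[-113,0.4,-10],0],
    [[-113,0.4,-10],0],
  ],
)

```text
time: 21.6
tcp_pos: [0.5673, 0.0079, 0.1981]
tool_rot: [0.727, 0.687, 0.0, -0.0]
wrist_force: [-0.3, 0.4, -1.4]
grip_width: 0.0216
grip_force: 30.0
```

```bash
python3 -c "
from h import *
avg(4);look('w14'); edges('w14')"
```

```text
21.8 F [ 0.04  0.07 -1.24] sd [0.6  0.38 0.58] M [-0.003 -0.108  0.008] tcp [0.56724 0.00931 0.19809]
red 197 316.93908629441626 154.55837563451777 15
near edge rel tip (mm) [-34.1   0.    6. ] u range 294 341 tip world [0.5698 0.0638 0.041 ]
w14 205 [(285, 44), (290, 60), (312, -86), (321, 84), (328, 38), (345, -51), (357, 84)]
w14 225 [(285, 43), (291, 47), (309, -49), (323, 58), (344, -48), (357, 91)]
```

>>> drive_tool(
  plan=[
    [[-1,0,5],0],
    [[-3,0,11],0],
    [[-3,0,15],0],
    [[-3,0,16],0],
    [[-3,0,16],0],
  ],
)

```text
time: 22.48
tcp_pos: [0.5671, 0.005, 0.1819]
tool_rot: [0.726, 0.687, 0.0, -0.0]
wrist_force: [-0.0, -0.3, -1.0]
grip_width: 0.0215
grip_force: 30.0
```

>>> drive_tool(
  plan=[
    [[0,0,0.8],0],
    [[0,0,0.8],0],
  ],
)

```text
time: 22.72
tcp_pos: [0.567, 0.005, 0.1812]
tool_rot: [0.726, 0.687, 0.0, 0.0]
wrist_force: [-1.1, 0.8, -0.7]
grip_width: 0.0219
grip_force: 30.0
```

>>> drive_tool(
  plan=[
    [[0,0,0.8],0],
    [[0,0,0.8],0],
  ],
)

```text
time: 22.98
tcp_pos: [0.5671, 0.005, 0.1804]
tool_rot: [0.726, 0.687, 0.0, 0.0]
wrist_force: [0.3, 0.5, -1.2]
grip_width: 0.0216
grip_force: 30.0
```

>>> drive_tool(
  plan=[
    [[0,0,0.8],0],
    [[0,0,0.8],0],
  ],
)

```text
time: 23.22
tcp_pos: [0.5672, 0.0048, 0.1801]
tool_rot: [0.726, 0.687, 0.0, 0.0]
wrist_force: [-0.4, -1.0, 1.8]
grip_width: 0.0218
grip_force: 30.0
```

>>> drive_tool(
  plan=[
    [[0,0,0.7],0],
    [[0,0,0.7],0],
  ],
)

```text
time: 23.48
tcp_pos: [0.5674, 0.0046, 0.1798]
tool_rot: [0.726, 0.687, 0.0, 0.001]
wrist_force: [-1.6, -1.3, 4.9]
grip_width: 0.0216
grip_force: 30.0
```

>>> drive_tool(
  plan=[
    [[-0.4,0,0],0],
    [[-1.2,0,0.1],0],
    [[-2.4,0,0.2],0],
    [[-4,0,0.35],0],
    [[-6,0,0.5],0],
    [[-8,0,0.6],0],
  ],
)

```text
time: 24.22
tcp_pos: [0.5666, -0.0027, 0.1779]
tool_rot: [0.726, 0.687, 0.0, -0.0]
wrist_force: [0.1, 0.8, 0.8]
grip_width: 0.0216
grip_force: 30.0
```

```bash
python3 -c "
from h import *
look('w15'); avg(1)"
```

```text
red 206 316.93689320388347 145.81553398058253 15
near edge rel tip (mm) [-32.   0.   6.] u range 292 343 tip world [0.5696 0.0577 0.0209]
24.325 F [0.53 0.64 1.1 ] sd [0. 0. 0.] M [ 0.449 -0.182  0.008] tcp [ 0.56654 -0.00314  0.17792]
```

>>> drive_tool(
  plan=[
    [[-1.5,0,0.3],0],
    [[-3.5,0,0.45],0],
    [[-6,0,0.57],0],
    [[-8.5,0.1,0.67],0],
    [[-11,0.1,0.77],0],
    [[-13.5,0.1,0.87],0],
  ],
)

```text
time: 25.08
tcp_pos: [0.5659, -0.0167, 0.1774]
tool_rot: [0.726, 0.687, 0.0, 0.0]
wrist_force: [-0.6, 1.8, 1.7]
grip_width: 0.0218
grip_force: 30.0
```

>>> drive_tool(
  plan=[
    [[-2.5,0,0.1],0],
    [[-5,0,0.2],0],
    [[-7.5,0,0.3],0],
    [[-10,0.1,0.4],0],
    [[-12.5,0.1,0.5],0],
  ],
)

```text
time: 25.7
tcp_pos: [0.5653, -0.0292, 0.1769]
tool_rot: [0.726, 0.687, 0.0, -0.0]
wrist_force: [-0.4, 0.8, 1.0]
grip_width: 0.022
grip_force: 30.0
```

```bash
python3 -c "
from h import *
look('w16'); avg(1); edges('w16')"
```

```text
red 196 317.0561224489796 139.14285714285714 15
near edge rel tip (mm) [-32.2   0.    6. ] u range 291 343 tip world [0.5686 0.0356 0.0198]
25.8 F [1.   0.11 0.73] sd [0. 0. 0.] M [ 0.384 -0.077  0.028] tcp [ 0.56528 -0.02957  0.17686]
w16 205 [(281, 41), (289, 60), (310, -49), (322, 57), (346, -47), (360, 161)]
w16 225 [(282, 45), (289, 65), (309, -43), (323, 49), (346, -45), (360, 145)]
```

>>> drive_tool(
  plan=[
    [[-2,0,0.35],0],
    [[-4.5,0,0.5],0],
    [[-7,0,0.6],0],
    [[-9.5,0.1,0.7],0],
    [[-12,0.1,0.8],0],
    [[-14.5,0.1,0.9],0],
  ],
)

```text
time: 26.55
tcp_pos: [0.5646, -0.0437, 0.176]
tool_rot: [0.726, 0.687, 0.0, -0.0]
wrist_force: [-0.5, 1.5, 0.9]
grip_width: 0.0218
grip_force: 30.0
```

>>> drive_tool(
  plan=[
    [[-2.5,0,0.1],0],
    [[-5,0,0.2],0],
    [[-7.5,0,0.3],0],
    [[-10,0.1,0.4],0],
    [[-12.5,0.1,0.5],0],
  ],
)

```text
time: 27.18
tcp_pos: [0.5641, -0.0561, 0.1755]
tool_rot: [0.726, 0.687, 0.0, -0.0]
wrist_force: [0.5, 1.6, -0.0]
grip_width: 0.0219
grip_force: 30.0
```

```bash
python3 -c "
from h import *
look('w17'); avg(1)"
```

```text
red 181 317.5966850828729 130.94475138121547 14
near edge rel tip (mm) [-31.9   0.1   6. ] u range 290 344 tip world [0.568  0.0142 0.0184]
27.275 F [0.09 0.4  1.32] sd [0. 0. 0.] M [ 0.362 -0.075  0.005] tcp [ 0.56401 -0.05655  0.17548]
```

>>> drive_tool(
  plan=[
    [[-2,0,0.45],0],
    [[-4.5,0,0.65],0],
    [[-7,0,0.75],0],
    [[-9.5,0.1,0.85],0],
    [[-12,0.1,0.95],0],
    [[-14.5,0.1,1.05],0],
  ],
)

```text
time: 28.02
tcp_pos: [0.5634, -0.0706, 0.1745]
tool_rot: [0.726, 0.687, 0.0, 0.0]
wrist_force: [-0.0, 1.7, 0.3]
grip_width: 0.0216
grip_force: 30.0
```

>>> drive_tool(
  plan=[
    [[-2.5,0,0.1],0],
    [[-5,0,0.2],0],
    [[-7.5,0,0.3],0],
    [[-10,0.1,0.4],0],
  ],
)

```text
time: 28.52
tcp_pos: [0.5629, -0.0806, 0.1741]
tool_rot: [0.726, 0.687, 0.0, -0.0]
wrist_force: [-0.2, 0.4, 1.1]
grip_width: 0.022
grip_force: 30.0
```

```bash
python3 -c "
from h import *
look('w18'); avg(1)"
```

```text
red 192 317.4322916666667 124.29166666666667 15
near edge rel tip (mm) [-31.3   0.1   6. ] u range 289 344 tip world [ 0.567  -0.0058  0.017 ]
28.625 F [0.12 0.39 1.62] sd [0. 0. 0.] M [ 0.358 -0.115  0.052] tcp [ 0.56284 -0.08105  0.17403]
```

>>> drive_tool(
  plan=[
    [[-2,0,0.3],0],
    [[-4.5,0,0.5],0],
    [[-7,0,0.62],0],
    [[-9.5,0.1,0.74],0],
    [[-12,0.1,0.86],0],
    [[-14.5,0.1,0.98],0],
  ],
)

```text
time: 29.38
tcp_pos: [0.5622, -0.0952, 0.1731]
tool_rot: [0.726, 0.687, 0.0, 0.0]
wrist_force: [0.9, 0.6, 0.9]
grip_width: 0.0222
grip_force: 30.0
```

>>> drive_tool(
  plan=[
    [[-2.5,0,0.15],0],
    [[-5,0,0.3],0],
    [[-7.5,0,0.42],0],
    [[-10,0.1,0.54],0],
  ],
)

```text
time: 29.88
tcp_pos: [0.5617, -0.105, 0.1725]
tool_rot: [0.726, 0.687, 0.0, -0.0]
wrist_force: [-0.0, 0.9, 1.9]
grip_width: 0.0217
grip_force: 30.0
```

```bash
python3 -c "
from h import *
look('w19'); avg(1);edges('w19')"
```

```text
red 197 317.43147208121826 119.49238578680203 15
near edge rel tip (mm) [-31.3   0.1   6. ] u range 289 345 tip world [ 0.566  -0.0269  0.0155]
29.975 F [0.65 0.28 1.38] sd [0. 0. 0.] M [ 0.375 -0.054 -0.011] tcp [ 0.56172 -0.10553  0.17251]
w19 205 [(280, 120), (310, -66), (322, 76), (345, -41), (360, 133)]
w19 225 [(309, -71), (324, 80), (345, -28), (351, -19), (359, 137)]
```

>>> drive_tool(
  plan=[
    [[-2,-0.1,0.3],0],
    [[-4.5,-0.1,0.45],0],
    [[-7,-0.2,0.57],0],
    [[-9.5,-0.2,0.69],0],
    [[-12,-0.3,0.81],0],
    [[-14.5,-0.3,0.93],0],
  ],
)

```text
time: 30.72
tcp_pos: [0.5606, -0.1196, 0.1716]
tool_rot: [0.726, 0.687, 0.0, -0.0]
wrist_force: [-0.4, -0.1, 1.0]
grip_width: 0.0218
grip_force: 30.0
```

>>> drive_tool(
  plan=[
    [[-2.5,0,0.12],0],
    [[-5,-0.1,0.24],0],
    [[-7.5,-0.1,0.36],0],
    [[-10,-0.2,0.48],0],
  ],
)

```text
time: 31.22
tcp_pos: [0.5599, -0.1296, 0.1711]
tool_rot: [0.726, 0.687, 0.0, -0.0]
wrist_force: [0.7, 0.4, 1.8]
grip_width: 0.0218
grip_force: 30.0
```

```bash
python3 -c "
from h import *
look('w20'); avg(1);edges('w20')"
```

```text
red 197 317.47715736040607 117.1269035532995 15
near edge rel tip (mm) [-31.1   0.1   6. ] u range 289 345 tip world [ 0.5643 -0.0499  0.0141]
31.325 F [-0.3   0.52  1.55] sd [0. 0. 0.] M [ 0.34  -0.063  0.026] tcp [ 0.55987 -0.12998  0.17111]
w20 205 [(310, -67), (323, 78), (346, -29), (361, 137)]
w20 225 [(309, -73), (323, 93), (332, 68), (346, -95), (361, 138)]
```

>>> drive_tool(
  plan=[
    [[-2,0,0.2],0],
    [[-4.5,0,0.32],0],
    [[-7,-0.1,0.42],0],
    [[-9.5,-0.1,0.52],0],
    [[-12,-0.1,0.62],0],
    [[-14.5,-0.1,0.72],0],
  ],
)

```text
time: 32.08
tcp_pos: [0.559, -0.1441, 0.1703]
tool_rot: [0.726, 0.687, -0.0, -0.0]
wrist_force: [0.5, 1.7, -0.0]
grip_width: 0.0218
grip_force: 30.0
```

>>> drive_tool(
  plan=[
    [[-2.5,0,0.1],0],
    [[-5,0,0.2],0],
    [[-7.5,-0.1,0.3],0],
    [[-10,-0.1,0.4],0],
  ],
)

```text
time: 32.58
tcp_pos: [0.5583, -0.154, 0.17]
tool_rot: [0.726, 0.687, -0.0, -0.0]
wrist_force: [-0.3, 0.5, 0.2]
grip_width: 0.0216
grip_force: 30.0
```

```bash
python3 -c "
from h import *
look('w21'); avg(1)"
```

```text
red 172 317.8546511627907 117.05232558139535 14
near edge rel tip (mm) [-31.2   0.1   6. ] u range 290 345 tip world [ 0.563  -0.0743  0.013 ]
32.675 F [-0.2   0.49  1.57] sd [0. 0. 0.] M [ 0.261 -0.056  0.013] tcp [ 0.55831 -0.15438  0.16997]
```

>>> drive_tool(
  plan=[
    [[-1.5,0,0.4],0],
    [[-3.5,0,0.6],0],
    [[-6,-0.1,0.72],0],
    [[-8.5,-0.1,0.84],0],
    [[-11,-0.1,0.96],0],
    [[-13.5,-0.1,1.08],0],
  ],
)

```text
time: 33.42
tcp_pos: [0.5575, -0.1675, 0.1689]
tool_rot: [0.726, 0.687, 0.0, 0.0]
wrist_force: [1.0, 1.3, 0.4]
grip_width: 0.0215
grip_force: 30.0
```

>>> drive_tool(
  plan=[
    [[-2.5,0,0.12],0],
    [[-5,0,0.24],0],
    [[-7.5,-0.1,0.36],0],
    [[-10,-0.1,0.48],0],
  ],
)

```text
time: 33.92
tcp_pos: [0.5569, -0.1774, 0.1684]
tool_rot: [0.726, 0.687, 0.0, -0.0]
wrist_force: [-0.0, 0.9, 1.5]
grip_width: 0.022
grip_force: 30.0
```

```bash
python3 -c "
from h import *
look('w22'); avg(1)"
```

```text
red 212 316.6320754716981 113.79716981132076 16
near edge rel tip (mm) [-32.6   0.    6. ] u range 290 345 tip world [ 0.5608 -0.0955  0.0114]
34.025 F [-0.17  0.16  1.82] sd [0. 0. 0.] M [ 0.364 -0.047  0.035] tcp [ 0.5568  -0.17788  0.1684 ]
```

>>> drive_tool(
  plan=[
    [[-2,0,0.2],0],
    [[-4.5,0,0.35],0],
    [[-7,-0.1,0.47],0],
    [[-9.5,-0.1,0.59],0],
    [[-12,-0.1,0.71],0],
    [[-14.5,-0.1,0.83],0],
  ],
)

```text
time: 34.78
tcp_pos: [0.5559, -0.192, 0.1676]
tool_rot: [0.726, 0.687, -0.0, -0.0]
wrist_force: [0.2, 0.5, 1.3]
grip_width: 0.0215
grip_force: 30.0
```

>>> drive_tool(
  plan=[
    [[-2.5,0,0.12],0],
    [[-5,0,0.24],0],
    [[-7.5,-0.1,0.36],0],
    [[-10,-0.1,0.48],0],
  ],
)

```text
time: 35.28
tcp_pos: [0.5553, -0.2019, 0.1671]
tool_rot: [0.726, 0.687, -0.0, -0.0]
wrist_force: [0.7, 0.6, 1.5]
grip_width: 0.0216
grip_force: 30.0
```

```bash
python3 -c "
from h import *
look('w23'); avg(1)"
```

```text
red 206 316.621359223301 110.25728155339806 16
near edge rel tip (mm) [-32.8   0.    6. ] u range 290 345 tip world [ 0.5593 -0.1176  0.0101]
35.375 F [-0.09  0.61  1.64] sd [0. 0. 0.] M [ 0.292 -0.113  0.037] tcp [ 0.55524 -0.2023   0.16707]
```

>>> drive_tool(
  plan=[
    [[-2,0,0.2],0],
    [[-4.5,0,0.35],0],
    [[-7,-0.1,0.47],0],
    [[-9.5,-0.1,0.59],0],
    [[-12,-0.1,0.71],0],
    [[-14.5,-0.1,0.83],0],
  ],
)

```text
time: 36.12
tcp_pos: [0.5544, -0.2164, 0.1663]
tool_rot: [0.726, 0.687, 0.0, -0.0]
wrist_force: [-0.5, 0.7, -0.1]
grip_width: 0.0217
grip_force: 30.0
```

>>> drive_tool(
  plan=[
    [[-2.5,0,0.12],0],
    [[-5,0,0.24],0],
    [[-7.5,-0.1,0.36],0],
    [[-10,-0.1,0.48],0],
    [[-12,-0.1,0.58],0],
    [[-13,-0.1,0.6],0],
    [[-13,-0.1,0.6],0],
  ],
)

```text
time: 37.0
tcp_pos: [0.5536, -0.2293, 0.1657]
tool_rot: [0.726, 0.687, -0.0, 0.0]
wrist_force: [0.6, -0.4, 0.8]
grip_width: 0.0219
grip_force: 30.0
```

```bash
python3 -c "
from h import *
look('w24'); avg(1); c=snap('top','top1')
cv2.imwrite('pics/ct1.png',np.hstack([cv2.resize(c['frame'][150:230,190:430],(720,240)),])); cv2.imwrite('pics/final.png',np.vstack([cv2.resize(c['frame'][150:230,190:430],(720,240)),cv2.resize(cv2.imread('pics/w24.png')[60:300,200:440],(360,360)) .repeat(1,0)[:, :].copy() if 0 else np.hstack([cv2.resize(cv2.imread('pics/w24.png'),(450,340)),np.zeros((340,270,3),np.uint8)])]))"
```

```text
red 214 316.6261682242991 105.61214953271028 16
near edge rel tip (mm) [-32.   0.   6.] u range 290 345 tip world [ 0.5579 -0.142   0.0087]
37.1 F [-0.48  0.48  0.86] sd [0. 0. 0.] M [ 0.368 -0.108  0.007] tcp [ 0.55364 -0.22925  0.16573]
```

View pics/final.png

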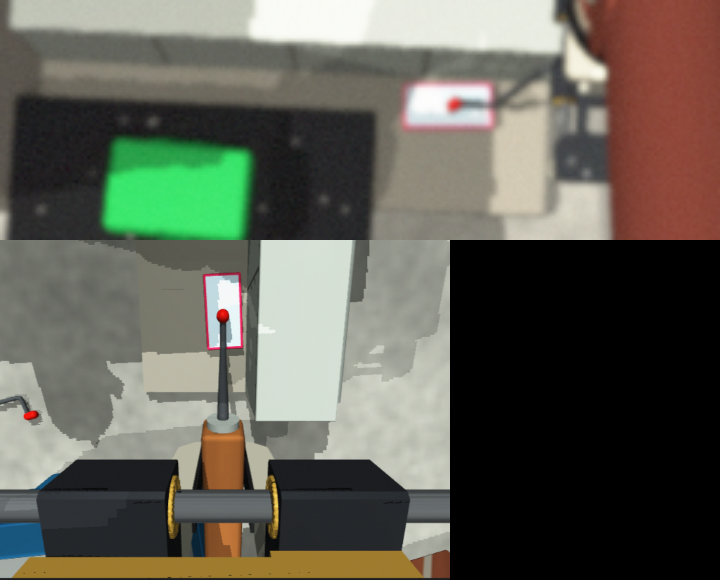

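The mirror (top crop, columns 403–494) lies wholly past the slab end (column 375), face up. Next I lift straight off and take the rod back to the tin.

>>> drive_tool(
  plan=[
    [[0,0,-1],0],
    [[0,0,-4],0],
    [[0,0,-12],0],
    [[0,0,-27],0],
    [[0,0,-47],0],
    [[0,0,-67],0],
    [[0,0,-85],0],
    [[0,0,-90],0],
  ],
)

```text
time: 38.15
tcp_pos: [0.5545, -0.2293, 0.258]
tool_rot: [0.726, 0.687, 0.001, 0.002]
wrist_force: [1.1, -0.2, -0.3]
grip_width: 0.0217
grip_force: 30.0
```

>>> drive_tool(
  plan=[
    [[-6,-6,0],-0.02],
    [[-20,-18,0],-0.05],
    [[-36,-34,0],-0.08],
    [[-52,-49,0],-0.11],
    [[-68,-64,0],-0.13],
    [[-80,-75,0],-0.145],
    [[-84,-78.5,0],-0.148],
    [[-84,-78.5,0],-0.148],
  ],
)

```text
time: 39.15
tcp_pos: [0.4702, -0.3088, 0.2553]
tool_rot: [0.674, 0.739, 0.0, -0.0]
wrist_force: [-0.8, 0.7, -1.4]
grip_width: 0.0222
grip_force: 30.0
```

```bash
python3 -c "
from h import *
avg(3); snap('wrist','w25'); tip('w25'); o=bot.get_obs(); print(o['tool_rot'])"
```

```text
39.3 F [ 0.22 -0.06 -1.25] sd [0.17 0.51 0.13] M [-0.042 -0.096 -0.03 ] tcp [ 0.47105 -0.30798  0.25554]
red 243 316.798353909465 107.73251028806584 16
[ 6.72857946e-01  7.39771633e-01  3.31557556e-04 -6.54172814e-05]
```

>>> drive_tool(
  plan=[
    [[0,0,15],0],
    [[0,0,30],0],
    [[0,0,42],0],
    [[0,0,48],0],
    [[0,0,50],0],
  ],
)

```text
time: 39.98
tcp_pos: [0.4706, -0.3087, 0.2052]
tool_rot: [0.673, 0.739, 0.0, -0.0]
wrist_force: [0.0, -0.2, -2.2]
grip_width: 0.0215
grip_force: 30.0
```

>>> drive_tool(
  plan=[
    [[0,0,1.5],0],
    [[0,0,3],0],
    [[0,0,4.5],0],
    [[0,0,6],0],
  ],
)

```text
time: 40.48
tcp_pos: [0.4711, -0.3083, 0.2005]
tool_rot: [0.673, 0.739, 0.0, 0.0]
wrist_force: [-1.3, 1.8, 4.4]
grip_width: 0.0219
grip_force: 30.0
```

>>> drive_tool(
  plan=[
    [[0,0,1],0],
    [[0,0,2],0],
    [[0,0,3],0],
    [[0,0,4],0],
  ],
)

```text
time: 40.98
tcp_pos: [0.471, -0.3086, 0.1957]
tool_rot: [0.673, 0.739, 0.0, 0.0]
wrist_force: [0.6, 2.5, 3.2]
grip_width: 0.0215
grip_force: 30.0
```

>>> drive_tool(
  plan=[
    [[0,0,1],0],
    [[0,0,2],0],
    [[0,0,3],0],
    [[0,0,4],0],
    [[0,0,4],0],
  ],
)

```text
time: 41.6
tcp_pos: [0.4706, -0.3088, 0.1916]
tool_rot: [0.673, 0.739, 0.0, -0.0]
wrist_force: [0.2, 2.0, 2.0]
grip_width: 0.0214
grip_force: 30.0
```

```bash
python3 -c "
from h import *
avg(3); snap('wrist','w26'); tip('w26')"
```

```text
41.75 F [0.97 1.75 2.67] sd [0.31 0.22 0.08] M [ 0.109 -0.187  0.044] tcp [ 0.47058 -0.30889  0.19156]
red 210 316.6047619047619 141.93333333333334 15
```

>>> drive_tool(
  plan=[
    [[0,0,0],0],
    [[0,0,0],0],
    [[0,0,0],0],
    [[0,0,0],0],
    [[0,0,0],0],
    [[0,0,0],0],
    [[0,0,0],0],
    [[0,0,0],0],
  ],
  gripper=0,
)

```text
time: 42.8
tcp_pos: [0.4707, -0.3087, 0.1917]
tool_rot: [0.673, 0.739, 0.0, 0.0]
wrist_force: [0.6, 0.3, -0.0]
grip_width: 0.0921
grip_force: 0.0
```

>>> drive_tool(
  plan=[
    [[0,0,-5],0],
    [[0,0,-20],0],
    [[0,0,-45],0],
    [[0,0,-75],0],
    [[0,0,-100],0],
    [[0,0,-120],0],
    [[0,0,-125],0],
    [[0,0,-125],0],
  ],
)

```text
time: 43.8
tcp_pos: [0.4706, -0.3087, 0.317]
tool_rot: [0.673, 0.739, 0.0, 0.0]
wrist_force: [0.3, -0.6, -0.2]
grip_width: 0.0929
grip_force: 0.0
```

Run:
```python
from h import *
snap('top','top2'); snap('wrist','w27'); print(tip('w27'), bot.get_obs()['tcp_pos'], bot.get_obs()['grip_width'])
p=back('w27',tip('w27'),.033); print('tip',p,'expected ~(.465,-.248)')
im=cv2.imread('pics/w27.png').astype(int); b,g,r=im[...,0],im[...,1],im[...,2]
m=(r>150)&(g>70)&(g<150)&(b<90); m[330:]=0; m[:,:260]=0;m[:,380:]=0; v,u=np.nonzero(m); 
print('handle +y end',back('w27',(np.median(u),v.min()),.204),len(u))
# mirror in top view: pink
d=cv2.imread('pics/top2.png').astype(int); b,g,r=d[...,0],d[...,1],d[...,2]
m=(r-g>50)&(b-g>8)&(r>120); m[:160]=0;m[210:]=0; m[:,:200]=0; m[:,400:]=0; v,u=np.nonzero(m); print(len(u),u.min(),u.max(),v.min(),v.max())
for x in (u.min(),u.max()): print(back('top2',(x,np.median(v[u==x])),.016))
# slab things unchanged?
a=cv2.imread('pics/top0.png').astype(int)[185:295,190:312]; print('slab diff px',(abs(a-d[185:295,190:312]).max(2)>60).sum())
```

```text
red 90 317.3 142.44444444444446 11
(np.float64(317.3), np.float64(142.44444444444446)) [ 0.47014094 -0.30858913  0.31591345] 0.09298406706699179
red 90 317.3 142.44444444444446 11
tip [ 0.46431845 -0.24789392  0.033     ] expected ~(.465,-.248)
handle +y end [ 0.46784369 -0.28740013  0.204     ] 2030
24 325 354 178 192
[ 0.54346261 -0.10706092  0.016     ]
[ 0.54760272 -0.17540802  0.016     ]
slab diff px 0
```

```bash
python3 -c "
from workcell import bot
print(bot.hand_in())"
```

```text
the job is handed in; nothing more can be done
None
```

The job is handed in at about 44 s: the mirror lies face up about 20 mm past the ledge's open end, the rod is back on the tin where it started, and the things on the slab look unmoved in the top camera; I saw no sign of a crack (highest reading about 7 N), but the verdict was not shown.

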